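Free the stuck specimen cup and box it

TASK

The steel specimen cup is stuck in its holder on the microscopy bench. Swing the specimen box's lid up until it stands open by itself, then work the cup loose by gripping its rim, twisting it until its ears line up with the notches in the holder's collar and pulling it out, stand it upright in the box and let go, and lower the lid until it is fully shut. Do not drop the cup, and leave the other things on the bench where they are.

Things in the scene. Friction and masses are not known exactly. Their poses are not given: they have to be found in the camera images.
- specimen_cup: Plain steel cup, about 160 g, 52 mm outside diameter, 68 mm tall, straight 4 mm wall, hollow for its upper 35 mm. Origin: centre of its underside; z up its axis. Two ears 8 mm wide stick out at the rim on its +x and -x sides (68 mm over both, 10 mm tall, top flush with the rim); lugs as wide stick out to 33 mm from the axis right below them, 15 to 22 mm above the underside.
- cup_rim (a point): Centre of the cup's mouth, level with its rim, on its axis. At the start it is 84 mm above the table (the cup's underside 16 mm), so the cup stands 36 mm proud of the holder, its lugs caught beneath the holder's collar: it cannot be pulled out until turned.
- cup_holder: Fixed aluminium sleeve, 88 mm diameter, on a dark foot 112 mm in diameter, 12 mm thick. Origin: centre of the foot's underside. At the start the cup's x axis is turned 0.55 to 1.35 rad anticlockwise (from above) from the holder's: turn the cup clockwise by that angle (half a turn makes no difference; there is no stop), then pull straight up. Sprung rubber grips inside resist with about 8 N.
- holder_collar (a point): Centre of the holder's mouth, on the top of its inward collar, 48 mm above the table. The collar is 8 mm thick, with a 57 mm opening and two notches on the holder's +x and -x sides, about 17 mm wide at the opening and wider outward: the lugs pass there with about 4 mm to spare each side (8 degrees either way). The cup is clear once its underside is above this point.
- box: Fixed grey plastic box, 150 mm (its x) by 170 mm (its y) by 90 mm tall, walls and floor 5 mm, empty. Origin: centre of its underside, on the table. Its lid is hinged along its +x rim, the side away from the robot.
- box_lid (a joint): Lid angle in rad: 0 shut, grows as it opens upward about the +x rim, 1.57 upright, stop at 1.85. Starts shut. Stiff hinge: it stays wherever it is left and takes 1 to 4 N at the handle to move, so it must be pushed all the way shut. The lid is a plate of 150 by 170 by 8 mm.
- box_lid_handle (a point): Middle of the steel bar handle on the lid's outer face. The bar is 11 mm thick, 85 mm long, parallel to the box's y axis, its axis 35 mm off the lid's outer face, 30 mm from the lid's free (front) edge and 120 mm from the hinge line. Moves and turns with the lid.
- box_lid_hinge (a point): Middle of the lid's hinge line, on the lid's underside, 90 mm above the table on the box's +x rim; the hinge line runs along the box's y axis.
- petri_dish: Bystander: pale plastic dish, 60 mm diameter, 14 mm tall. Origin: centre of its underside.
- beaker: Bystander: glass beaker, 70 mm diameter, 85 mm tall. Origin: centre of its underside.
- reagent_bottle: Bystander: amber bottle, 70 mm diameter, 140 mm tall. Origin: centre of its underside.
- small_jar: Bystander: amber jar, 52 mm diameter, 70 mm tall. Origin: centre of its underside.
- slide_case: Bystander: flat grey case, 90 by 170 by 32 mm. Origin: centre of its underside.
- stage_weight: Bystander: round steel weight with a stem, 48 mm diameter, 40 mm tall. Origin: centre of its underside.
There are look-alikes about, which are no part of the job. Leave any green look-alike of the specimen_cup alone. Leave any purple look-alike of the box alone.

How it is judged (in metres and radians):
On the way, in this order (a step that is already met when the one before it is completed fails the run):
1. the lid stands open by itself (over 1.2 rad), nothing touching it (value of joint box_lid above 1.2 rad and contact force between box and the fingers below 0.1 N), for 0.2 s.
2. the cup is clear of the holder's collar, the lid still open (z of specimen_cup in the frame of cup_holder above 0.055 m and value of joint box_lid above 1 rad), for 0.1 s.
3. the cup stands upright on the box's floor, released, the lid still open (x of specimen_cup in the frame of box between -0.055 and 0.055 m and y of specimen_cup in the frame of box between -0.065 and 0.065 m and z of specimen_cup in the frame of box below 0.02 m and angle between specimen_cup's own z axis and vertical below 0.15 rad and contact force between specimen_cup and the fingers below 0.1 N and value of joint box_lid above 0.8 rad), for 0.2 s.
At the end, for the whole second after the job is handed in: The cup stands upright (within 0.15 rad) and still on the floor of the box, released, its axis within 55 mm of the box's middle along x and 65 mm along y, and the lid is shut to within 0.05 rad (x of specimen_cup in the frame of box between -0.055 and 0.055 m and y of specimen_cup in the frame of box between -0.065 and 0.065 m and z of specimen_cup in the frame of box below 0.02 m and angle between specimen_cup's own z axis and vertical below 0.15 rad and contact force between specimen_cup and the fingers below 0.1 N and value of joint box_lid below 0.05 rad and linear speed of specimen_cup below 0.02 m/s); the robot touches nothing.
It fails at once if the cup is dropped (faster than 0.9 m/s while nothing grips it) (linear speed of specimen_cup above 0.9 m/s and contact force between specimen_cup and the fingers below 0.1 N).
It fails at once if a bystander is shifted by more than 40 mm (distance of any of beaker, petri_dish, reagent_bottle, small_jar, slide_case, stage_weight from where it was at the start of the episode above 0.04 m).
It also fails if it takes over 72 s, if anything falls off the work surface, if the arm or the gripper's body presses on something with over 40 N, if the wrist force passes 120 N, or if a joint passes its speed limit or range.

ROBOT

A 7-joint arm with a two-finger parallel gripper is mounted at the origin on the work surface. World frame = base frame: x ahead of the robot, y to its left, z up, the work surface at z = 0. Lengths are in m, angles in degrees, forces in N, time in s.
With the tool pointing down it reaches from about 0.425 to 0.975 m from the base axis. Payload 16.7 kg.
Tool frame: the origin (TCP) lies midway between the tips of the shut fingers; the grasp point (between the pads) lies 19 mm behind it (bot.grasp_offset is the distance from the TCP to the grasp point, in m); z points along the fingers, y is the direction in which the jaws open and shut (so a half turn about z gives the same grasp; the last joint's range is limited). The gripper opens to 85 mm and grips with 20 to 120 N. Pads are 22 mm wide; open, the fingers measure 114 mm over their backs; the gripper's body (76 mm by 85 mm) begins 54 mm behind the grasp point. The pads swing forward as they close: fully open they stand 13 mm farther back than shut.
Start: joints at [-78.352, 24.414, 4.234, 92.017, -1.954, 63.644, -3.845], TCP at [0.233, 0.633, 0.205] pointing down, gripper open.
Joint ranges: [-163.25, 163.25], [-28.42, 122.38], [-70.27, 78.77], [12.13, 141.07], [-58.53, 238.53], [9.26, 117.41], [-156.51, 156.51]. Speed limits (degrees/s): [108.29, 108.29, 136.94, 136.94, 172.46, 172.46, 172.46].

INTERFACE

Orientations are given as [roll, pitch, yaw] about the fixed x, y, z axes, in that order (R = Rz(yaw) Ry(pitch) Rx(roll)).
In Python, from rig import bot gives the robot as it stands.
- The arm moves only by the tool step_arm, never from a script. Its argument "rows" is a list of rows, each a list of 7 numbers: the turn, a rotation vector about the world's x, y, z scaled (see below), then the shift along the world's x, y, z scaled (see below), then the opening, from -1 (shut) to 1 (fully open). In form: [[ax, ay, az, x, y, z, claw], ...]. A call has 1 to 12 rows; each row is the pose to reach, as a shift and turn from the pose commanded when the call began; what a row does not reach only later rows make up. The controller multiplies each number of a shift by 0.6 m and each number of a turn by 30 degrees. A row lasts 1/10 s, in which the tool goes at most 50 mm and 8.59 degrees, less where a joint would pass 70% of its speed; a pose out of reach is approached as far as the arm can. A call with a number of a shift or a turn outside -1 to 1 is refused whole. A call with a gripper value outside its range is refused whole. The fingers move at their own pace and stop on an object; "newtons" is the grip in N (left out, the last holds). Time passes only in rows, so rows that repeat a pose let the fingers close. It gives the time, the measured TCP pose, the force and the opening at its end, in the units of the state.
- bot.state(): the state, without advancing time (a new reading comes with each control period).
- bot.get_image(name): name is "scene" or "side" or "wrist"; returns the picture (480x640x3 uint8, red, green, blue); there is no depth.
- bot.camera_params(name): a dict with "mtx" (3x3 intrinsics, pixels), "R" (3x3) and "t" (3): a world point X has camera coordinates R X + t; the wrist camera has in their place "tool_from_camera" (4x4, takes a point from camera to tool coordinates, whose origin is the TCP and whose axes are the flange's). Camera axes: x right, y down, z forward; pixel columns grow to the right and rows downward; lengths in m; the calibration is good to about 2 mm. The wrist camera is an equidistant fisheye: a pixel r from the principal point sees the ray r / f radians off the axis. A picture is of the moment at which its call begins: read the wrist's pose just before it. camera_params takes no time and is no camera call.
- bot.hand_in(): hands the job in, once; it reports no verdict.
The state is a dict: "clock": time; "joints": joint angles; "qvel": joint speeds; "joint_efforts": joint torques, N m; "eef_pos": TCP position; "ee_rot": TCP orientation; "contact_force": force on the tool from outside, world axes, zero at the start; "wrist_torque": the same for the moment, N m; "finger_gap": finger opening in m.
Only numpy, scipy, OpenCV 4.12 (cv2) and the standard library are available. Lean on these libraries where they do the work, as an engineer would, in place of code of your own. Each camera call takes 0.05 s, during which the arm holds its last target.

## Working session

There is one attempt and no reset: what is moved stays moved. The work goes in short steps, Python scripts to look and compute and a tool call to move; the robot and the scene stay as the last step left them, time stands still between calls to the robot, and variables do not carry over. Pictures are saved under pics/ and viewed, and the job is handed in when it is done.

Besides the shell and the picture viewer there is one more tool, called after "Request:" as a command line: name --pt "numbers of a row" for each row, then --argument value for the rest. step_arm: Moves the arm, as the interface text tells. Shifts and turns lie within -1 to 1; 1 stands for 0.6 m of shift or 30 degrees of turn. Its arguments: {"type":"object","properties":{"rows":{"type":"array","items":{"type":"array","items":{"type":"number"}}},"newtons":{"type":"number"}},"required":["rows"]}

```bash
mkdir -p pics; ls
python3 - <<'E'
from rig import bot
import cv2
print(bot.state())
for n in ("scene","side","wrist"):
    p=bot.camera_params(n); print(n,p)
    cv2.imwrite(f"pics/{n}0.png",bot.get_image(n)[:,:,::-1])
E
```

```text
pics
{'clock': 0.0, 'joints': array([-78.35269907,  24.44978009,   4.23016541,  92.05423273,
        -1.95358207,  63.64406618,  -3.84360106]), 'qvel': array([-0.03584929,  0.04084496,  0.0435593 , -0.05434748, -0.02603799,
        0.03352151,  0.07131784]), 'joint_efforts': array([-3.71360520e-04, -9.49815559e+01,  3.76045749e+00, -4.63549411e+01,
        1.91602169e-02,  9.54468182e-03, -2.49745960e-05]), 'eef_pos': array([0.23307974, 0.63298425, 0.20389317]), 'ee_rot': array([-1.79924229e+02,  5.32379077e-03,  1.59787205e+02]), 'contact_force': array([-0.97615396, -0.38033735, -0.37393788]), 'wrist_torque': array([0.0043188 , 0.01593018, 0.02019999]), 'finger_gap': 0.08501872143213238}
scene {'mtx': array([[448.05007533,   0.        , 322.1819824 ],
       [  0.        , 448.05007533, 239.00532959],
       [  0.        ,   0.        ,   1.        ]]), 'R': array([[-0.66194686,  0.74952366, -0.00637444],
       [ 0.62596952,  0.54811132, -0.5547397 ],
       [-0.41229663, -0.3711984 , -0.83199954]]), 't': array([ 0.34166119, -0.30097523,  1.51035413])}
side {'mtx': array([[615.5750
[... 170 characters left out ...]
365565,  0.01258552],
       [-0.22179459,  0.61904102, -0.75338926],
       [ 0.23604774, -0.71556638, -0.65745435]]), 't': array([0.52439655, 0.19004962, 1.87109658])}
wrist {'mtx': array([[371.64829954,   0.        , 320.5466598 ],
       [  0.        , 371.64829954, 234.53275731],
       [  0.        ,   0.        ,   1.        ]]), 'tool_from_camera': array([[-6.29780001e-04, -9.64612961e-01, -2.63669185e-01,
         6.73983006e-02],
       [ 9.99999729e-01, -7.08182935e-04,  2.02308841e-04,
        -7.48282692e-04],
       [-3.81875747e-04, -2.63668986e-01,  9.64613145e-01,
        -1.68220645e-01],
       [ 0.00000000e+00,  0.00000000e+00,  0.00000000e+00,
         1.00000000e+00]])}
```

View pics/scene0.png

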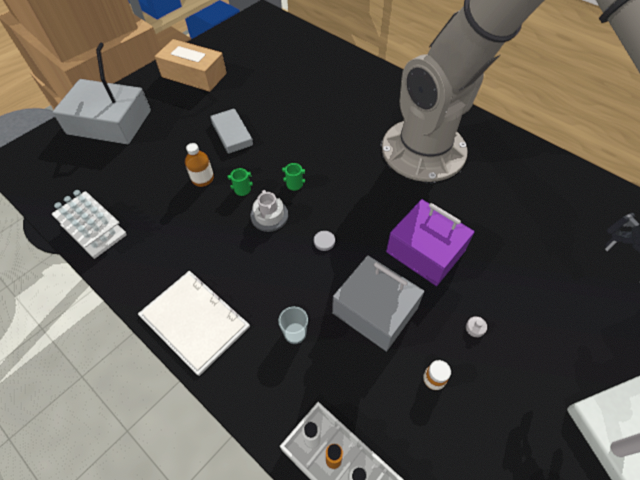

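View pics/side0.png

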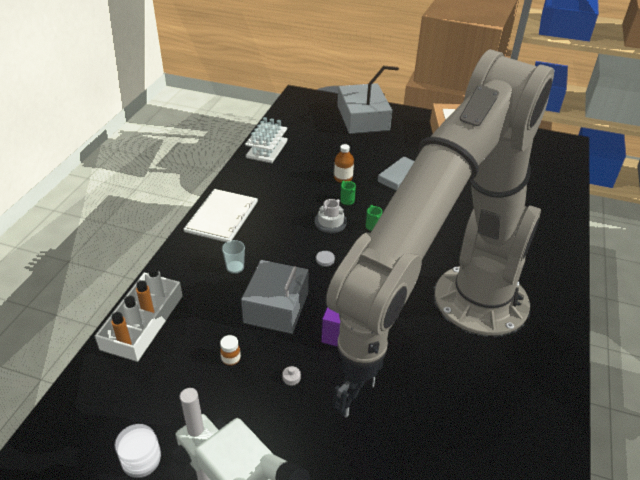

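View pics/wrist0.png

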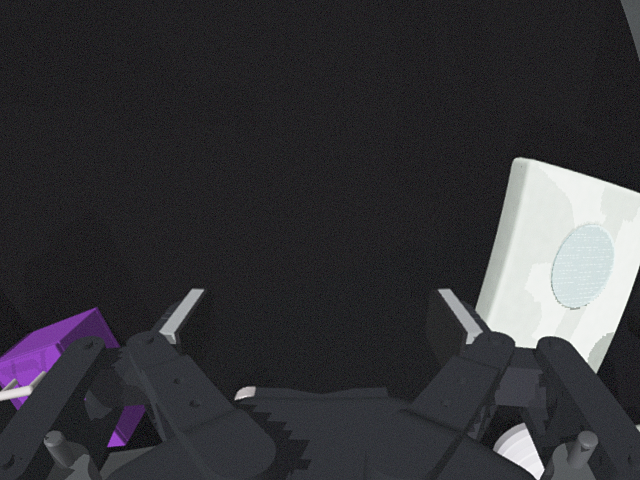

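```bash
cat > h.py <<'E'
import numpy as np, cv2
from rig import bot
from scipy.spatial.transform import Rotation as Ro
P={n:bot.camera_params(n) for n in("scene","side","wrist")}
def ray(n,u,v,st=None):
    p=P[n];K=p["mtx"]
    if n=="wrist":
        a=np.array([(u-K[0,2])/K[0,0],(v-K[1,2])/K[1,1]]);r=np.hypot(*a)+1e-12
        d=np.array([*(a/r*np.sin(r)),np.cos(r)]);T=p["tool_from_camera"]
        R=Ro.from_euler("xyz",st["ee_rot"],degrees=True).as_matrix()
        return R@T[:3,3]+st["eef_pos"], R@T[:3,:3]@d
    d=np.linalg.inv(K)@[u,v,1]
    return -p["R"].T@p["t"], p["R"].T@d
def onz(n,u,v,z,st=None):
    o,d=ray(n,u,v,st);return o+d*(z-o[2])/d[2]
def proj(n,X,st=None):
    p=P[n];K=p["mtx"];X=np.asarray(X,float)
    if n=="wrist":
        T=p["tool_from_camera"];R=Ro.from_euler("xyz",st["ee_rot"],degrees=True).as_matrix()
        c=T[:3,:3].T@(R.T@(X-st["eef_pos"])-T[:3,3]);th=np.arctan2(np.hypot(c[0],c[1]),c[2]);ph=np.arctan2(c[1],c[0])
        return K[:2,2]+K[0,0]*th*np.array([np.cos(ph),np.sin(ph)])
    c=p["R"]@X+p["t"];c=K@c;return c[:2]/c[2]
def tri(a,b,st=None):
    (o1,d1),(o2,d2)=ray(*a),ray(*b)
    A=np.c_[d1,-d2];s=np.linalg.lstsq(A,o2-o1,rcond=None)[0]
    x,y=o1+s[0]*d1,o2+s[1]*d2;return (x+y)/2,np.linalg.norm(x-y)
E
python3 - <<'E'
import cv2,numpy as np
s=cv2.imread("pics/scene0.png");d=cv2.imread("pics/side0.png")
a=cv2.resize(s[240:360,320:440],(600,600),interpolation=cv2.INTER_CUBIC)
b=cv2.resize(s[180:240,240:300],(600,600),interpolation=cv2.INTER_CUBIC)
c=cv2.resize(d[250:340,230:320],(600,600),interpolation=cv2.INTER_CUBIC)
e=cv2.resize(d[190:240,305:355],(600,600),interpolation=cv2.INTER_CUBIC)
for n,x in zip("abce",(a,b,c,e)): cv2.imwrite(f"pics/z{n}.png",cv2.convertScaleAbs(x,alpha=1.6 if n in"ac" else 1))
E
```

```text
(no output)
```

View pics/za.png

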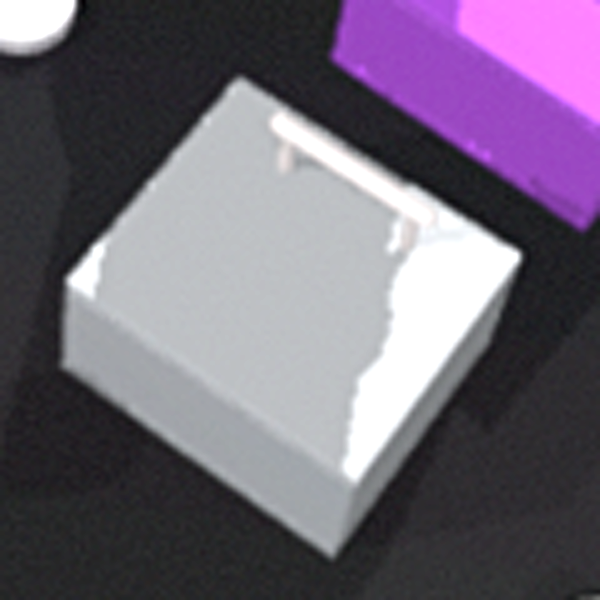

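View pics/zb.png

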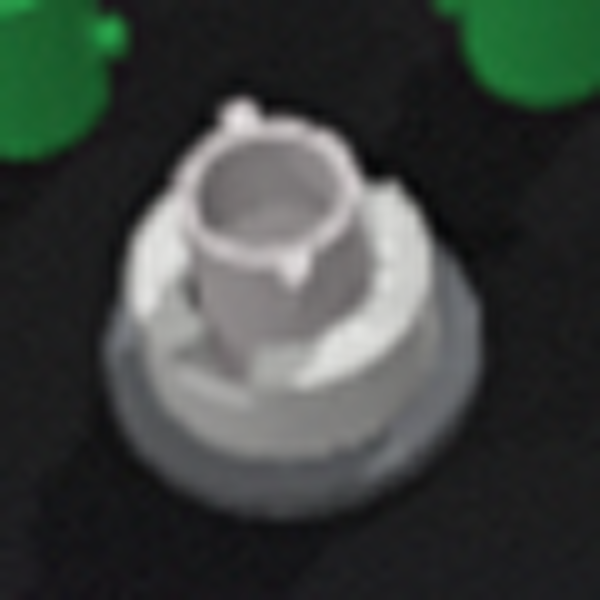

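View pics/zc.png

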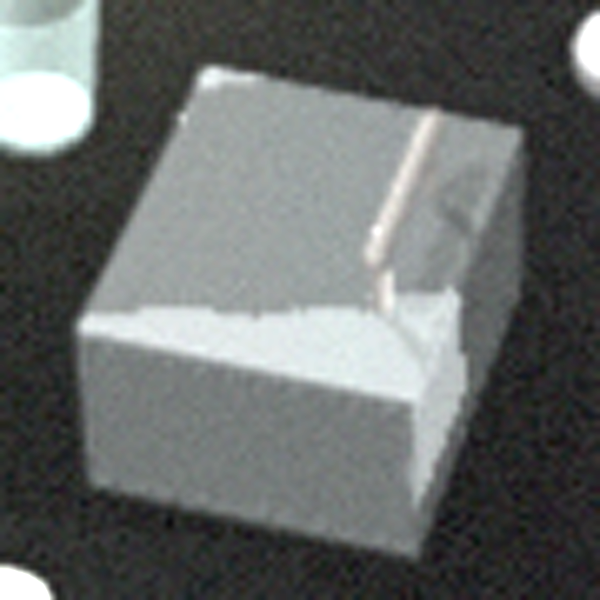

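View pics/ze.png

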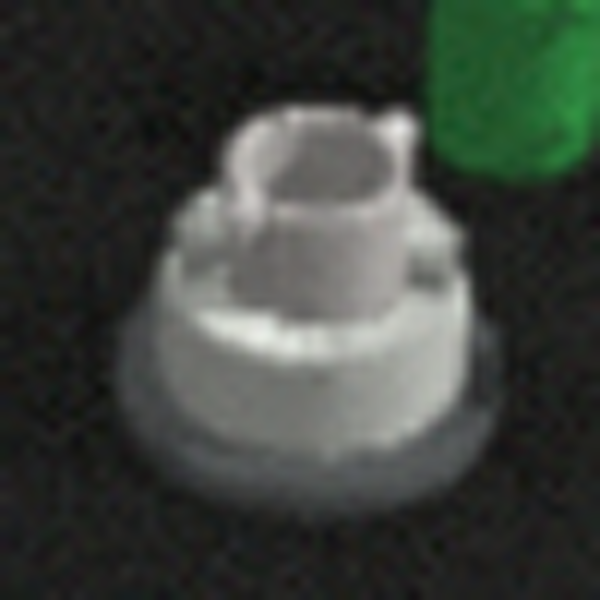

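Run:
```python
from h import *
np.set_printoptions(precision=4,suppress=True)
A=lambda x,y:("scene",(x+.5)/5-.5+320,(y+.5)/5-.5+240)
B=lambda x,y:("scene",(x+.5)/10-.5+240,(y+.5)/10-.5+180)
C=lambda x,y:("side",(x+.5)/6.6667-.5+230,(y+.5)/6.6667-.5+250)
E=lambda x,y:("side",(x+.5)/12-.5+305,(y+.5)/12-.5+190)
cs=[]
for n,a,c in[("far-L",(240,78),(523,130)),("b",(68,285),(205,70)),("c",(348,475),(80,325)),("d",(522,258),(417,402))]:
    p,q=onz(*A(*a),.098),onz(*C(*c),.098);t,e=tri(A(*a),C(*c));print(n,p,q,t,e);cs.append((p+q)/2)
cs=np.array(cs);print("ctr",cs.mean(0)); 
for i in range(4):
    d=cs[(i+1)%4]-cs[i];print(np.linalg.norm(d),np.degrees(np.arctan2(d[1],d[0])))
for a,c in[((280,125),(435,115)),((430,215),(372,255))]:
    print("handle",onz(*A(*a),.133),onz(*C(*c),.133),tri(A(*a),C(*c)))
for nm,a,c in[("ear1",(238,112),(248,210)),("ear2",(293,258),(403,130)),("rim",(270,187),(318,160))]:
    print(nm,onz(*B(*a),.084),onz(*E(*c),.084),tri(B(*a),E(*c)))
```

```text
far-L [0.5049 0.1485 0.098 ] [0.5059 0.1479 0.098 ] [0.5055 0.1489 0.0991] 6.236748728653902e-05
b [0.6544 0.159  0.098 ] [0.6533 0.1593 0.098 ] [0.6538 0.1585 0.0969] 0.0003854652559749833
c [0.6426 0.321  0.098 ] [0.6435 0.322  0.098 ] [0.6431 0.3215 0.0981] 0.0011852874629901997
d [0.4953 0.3179 0.098 ] [0.4949 0.3153 0.098 ] [0.495  0.3173 0.099 ] 0.0020125988436560174
ctr [0.5743 0.2364 0.098 ]
0.14880915175790305 4.216583136230948
0.16272528076119488 93.78989688645757
0.14805635677467557 -178.10427096465125
0.1687292759873112 -86.49180276303407
handle [0.5321 0.1916 0.133 ] [0.5335 0.1861 0.133 ] (array([0.5328, 0.1914, 0.1366]), np.float64(0.003037696853552005))
handle [0.5243 0.2768 0.133 ] [0.5297 0.2741 0.133 ] (array([0.5276, 0.2783, 0.1383]), np.float64(0.0011449677202899752))
ear1 [ 0.5241 -0.2211  0.084 ] [ 0.5529 -0.1679  0.084 ] (array([ 0.5457, -0.1895,  0.0934]), np.float64(0.04604973873088918))
ear2 [ 0.5516 -0.1707  0.084 ] [ 0.5226 -0.2176  0.084 ] (array([ 0.531 , -0.1978,  0.0758]), np.float64(0.042885644127512265))
rim [ 0.5377 -0.1941  0.084 ] [ 0.5412 -0.1962  0.084 ] (array([ 0.5398, -0.1913,  0.0881]), np.float64(0.00021553862395743822))
```

Request:
step_arm --pt "0 0 -0.3 0.05 -0.07 0.1 1" --pt "0 0 -0.6 0.12 -0.16 0.1 1" --pt "0 0 -0.8 0.2 -0.25 0.1 1" --pt "0 0 -1 0.25 -0.33 0.1 1" --pt "0 0 -1 0.25 -0.33 0.1 1" --pt "0 0 -1 0.25 -0.33 0.1 1" --newtons 40

```text
clock: 0.75
eef_pos: [0.3865, 0.4309, 0.2651]
ee_rot: [180.0, 0.1, 129.5]
contact_force: [0.1, 0.6, -0.8]
finger_gap: 0.0851
```

Request:
step_arm --pt "0 0 -0.3 0.05 -0.07 0 1" --pt "0 0 -0.6 0.12 -0.16 0 1" --pt "0 0 -0.8 0.2 -0.25 0 1" --pt "0 0 -1 0.24 -0.33 0 1" --pt "0 0 -1 0.24 -0.33 0 1" --pt "0 0 -1 0.24 -0.33 0 1"

```text
clock: 1.35
eef_pos: [0.5302, 0.2314, 0.2648]
ee_rot: [179.9, 0.1, 99.3]
contact_force: [-0.4, 0.5, 1.7]
finger_gap: 0.0854
```

Request:
step_arm --pt "0 0 -0.2 0 0 0 1" --pt "0 0 -0.2 0 0 0 1" --pt "0 0 -0.2 0 0 0 1"

```text
clock: 1.65
eef_pos: [0.527, 0.2379, 0.2645]
ee_rot: [-180.0, 0.0, 94.0]
contact_force: [-0.7, 0.7, 0.6]
finger_gap: 0.0852
```

Run:
```python
from h import *
s=bot.state();print(s["clock"],s["eef_pos"],s["ee_rot"],s["joints"])
cv2.imwrite("pics/w1.png",bot.get_image("wrist")[:,:,::-1])
for y in(.19,.277): print(proj("wrist",[.529,y,.133],s))
```

```text
1.65 [0.52696273 0.23789948 0.26445202] [-1.79982909e+02  3.98920917e-03  9.39922614e+01] [-53.90026397  13.23833713  27.85725762 101.90246234  -6.70344213
  66.50945196 -19.9992637 ]
[320.24079661 270.80802183]
[327.66998672 169.40054327]
```

View pics/w1.png

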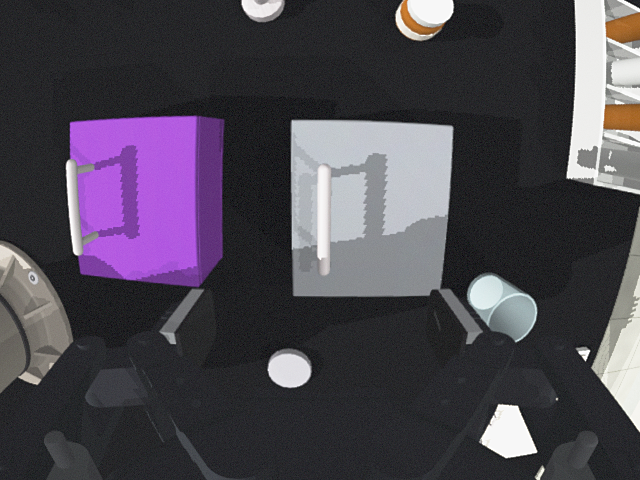

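Run:
```python
from h import *
s=bot.state()
for u,v in((323.5,168),(324.5,270)): print(onz("wrist",u,v,.133,s))
for u,v in((291,121),(453,126),(442,296),(293,296)): print(onz("wrist",u,v,.098,s))
```

```text
[0.52559583 0.27789217 0.133     ]
[0.53262599 0.1909769  0.133     ]
[0.49428437 0.31537587 0.098     ]
[0.64290952 0.3251996  0.098     ]
[0.65654466 0.15615079 0.098     ]
[0.50486248 0.14803843 0.098     ]
```

Request:
step_arm --pt "0 0 0 0.003 -0.006 -0.08 0.2" --pt "0 0 0 0.003 -0.006 -0.16 0.2" --pt "0 0 0 0.003 -0.006 -0.2 0.2" --pt "0 0 0 0.003 -0.006 -0.239 0.2" --pt "0 0 0 0.003 -0.006 -0.239 0.2" --pt "0 0 0 0.003 -0.006 -0.239 -1" --pt "0 0 0 0.003 -0.006 -0.239 -1" --pt "0 0 0 0.003 -0.006 -0.239 -1" --pt "0 0 0 0.003 -0.006 -0.239 -1" --pt "0 0 0 0.003 -0.006 -0.239 -1" --newtons 40

```text
clock: 2.7
eef_pos: [0.5293, 0.234, 0.1218]
ee_rot: [180.0, -0.0, 93.8]
contact_force: [0.3, -0.1, 0.4]
finger_gap: -0.0001
```

Run:
```python
from h import *
s=bot.state();print(s["clock"],s["eef_pos"],s["ee_rot"],s["finger_gap"])
cv2.imwrite("pics/w2.png",bot.get_image("wrist")[:,:,::-1])
# arc shifts relative to start
yaw=np.radians(3.9);r=np.hypot(.12,.043);a0=np.arctan2(.043,.12)
for d in range(0,100,8):
    a=a0+np.radians(d);dx=-r*np.cos(a)+.12;dz=r*np.sin(a)-.043
    print(d,np.round(np.array([dx*np.cos(yaw),dx*np.sin(yaw),dz])/.6,3))
```

```text
2.7 [0.52925273 0.23397323 0.12177004] [ 1.79962067e+02 -3.44667961e-02  9.37919047e+01] -0.00012653557276606873
0 [0. 0. 0.]
8 [0.012 0.001 0.027]
16 [0.027 0.002 0.052]
24 [0.046 0.003 0.075]
32 [0.068 0.005 0.095]
40 [0.093 0.006 0.112]
48 [0.119 0.008 0.125]
56 [0.147 0.01  0.134]
64 [0.176 0.012 0.14 ]
72 [0.206 0.014 0.141]
80 [0.235 0.016 0.138]
88 [0.264 0.018 0.131]
96 [0.292 0.02  0.12 ]
```

View pics/w2.png

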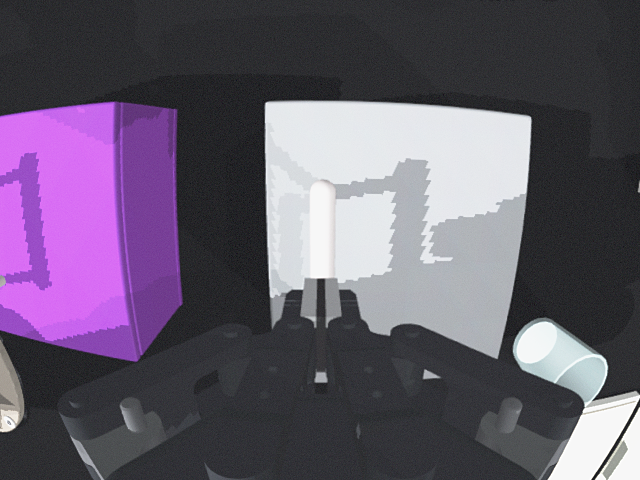

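Run:
```python
from h import *
a=bot.get_image("side")[:,:,::-1];b=bot.get_image("scene")[:,:,::-1];w=cv2.imread("pics/w2.png")
f=lambda i,u,v,r:cv2.resize(i[v-r:v+r,u-r:u+r],(400,400),interpolation=cv2.INTER_CUBIC)
print(proj("scene",[.529,.234,.133]),proj("side",[.529,.234,.133]))
u,v=proj("scene",[.529,.234,.133]).astype(int);p=f(b,u,v,40)
u,v=proj("side",[.529,.234,.133]).astype(int);q=f(a,u,v,40)
cv2.imwrite("pics/c2.png",np.hstack([p,q]));cv2.imwrite("pics/w2z.png",cv2.convertScaleAbs(f(w,320,320,80),alpha=1.5))
```

```text
[390.13524573 273.64675101] [290.58210859 278.26196647]
```

View pics/c2.png

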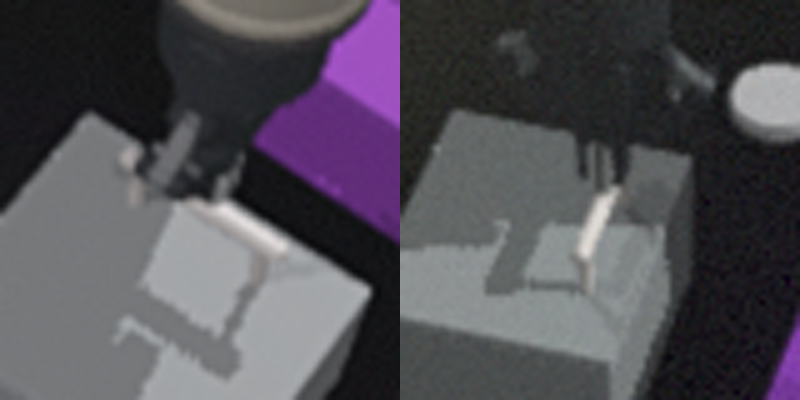

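View pics/w2z.png

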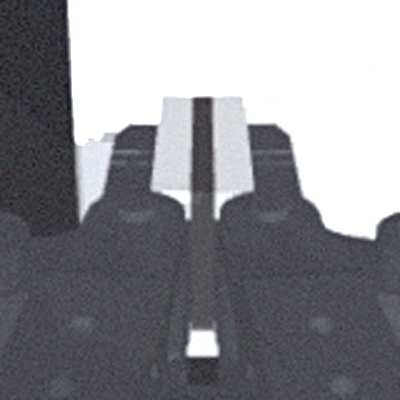

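Run:
```python
from h import *
s=bot.state();print(s["clock"],s["eef_pos"],s["finger_gap"],s["contact_force"])
R=Ro.from_euler("xyz",s["ee_rot"],degrees=True).as_matrix()
for o in ([0,0,0],[.011,0,0],[-.011,0,0],[.011,0,-.019],[.011,0,-.03],[.011,.0055,-.012],[.04,.0055,-.012],[.04,-.0055,-.012]): print(o,proj("wrist",s["eef_pos"]+R@np.array(o),s))
```

```text
2.85 [0.52906171 0.23384897 0.12137077] 0.00015828268747244417 [ 0.08055427  0.30594248 -1.58082118]
[0, 0, 0] [322.57217405 274.99029199]
[0.011, 0, 0] [322.59718366 253.49890917]
[-0.011, 0, 0] [322.54391723 295.54588722]
[0.011, 0, -0.019] [322.83521607 267.35647812]
[0.011, 0, -0.03] [322.99818224 276.89809935]
[0.011, 0.0055, -0.012] [335.08024286 261.88083087]
[0.04, 0.0055, -0.012] [335.71769876 197.45632892]
[0.04, -0.0055, -0.012] [309.88020383 197.46242439]
```

Run:
```python
from h import *
s=bot.state();s["eef_pos"]=np.zeros(3);s["ee_rot"]=[0,0,0]
for half,uv in((.0425,(438,290)),(.0425,(204,290)),(.0425,(475,342)),(.0425,(163,342))):
    o,d=ray("wrist",*uv,s); k=(np.sign(d[1])*half-o[1])/d[1]; print(uv,o+k*d)
for u in (305,340):
  for v in (279,316):
    o,d=ray("wrist",u,v,s)
    print(u,v,"at x=.011",o+d*(.011-o[0])/d[0],"at z=0",o+d*(0-o[2])/d[2])
```

```text
(438, 290) [ 0.01170499  0.0425     -0.0463561 ]
(204, 290) [ 0.0137964  -0.0425     -0.05087313]
(475, 342) [ 0.01191139  0.0425     -0.08402975]
(163, 342) [ 0.01550675 -0.0425     -0.08963883]
305 279 at x=.011 [ 0.011      -0.00710922 -0.03225016] at z=0 [-0.00211345 -0.00856764  0.        ]
305 316 at x=.011 [ 0.011      -0.00590009 -0.06351306] at z=0 [-0.02253618 -0.00889641  0.        ]
340 279 at x=.011 [ 0.011       0.00668969 -0.03228842] at z=0 [-0.00213271  0.0085068   0.        ]
340 316 at x=.011 [ 0.011       0.00516875 -0.06354568] at z=0 [-0.02256386  0.00888952  0.        ]
```

Run:
```python
from h import *
print(bot.grasp_offset,[a for a in dir(bot) if a[0]!="_"])
s=bot.state()
R=Ro.from_euler("xyz",s["ee_rot"],degrees=True).as_matrix()
for z in (0,-.019,-.03,-.048):
    p=s["eef_pos"]+R@np.array([0,0,z]);print(z,proj("scene",p),proj("side",p))
a=bot.get_image("side")[:,:,::-1];b=bot.get_image("scene")[:,:,::-1]
f=lambda i,u,v,r:cv2.resize(i[v-r:v+r,u-r:u+r],(400,400),interpolation=cv2.INTER_LANCZOS4)
cv2.imwrite("pics/c3.png",cv2.convertScaleAbs(np.hstack([f(b,390,260,20),f(a,290,270,20)]),alpha=2))
```

```text
0.0187 ['PlanningError', 'camera_params', 'get_image', 'grasp_offset', 'hand_in', 'state']
0 [389.50563238 275.94152785] [290.60600393 281.12379253]
-0.019 [390.43253483 272.13848256] [290.56446549 276.36741164]
-0.03 [390.98156886 269.88581696] [290.54014265 273.5823129 ]
-0.048 [391.90034881 266.11609802] [290.49989985 268.97428964]
```

View pics/c3.png

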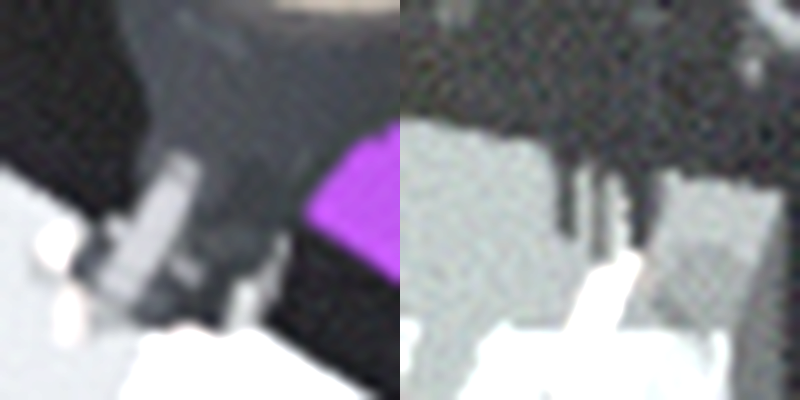

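Request:
step_arm --pt "0 0 0 0 0 0 0.2" --pt "0 0 0 0 0 0 0.2" --pt "0 0 0 0 0 0 0.2" --pt "0 0 0 0 0 -0.02 0.2" --pt "0 0 0 0 0 -0.037 0.2" --pt "0 0 0 0 0 -0.037 0.2" --pt "0 0 0 0 0 -0.037 -1" --pt "0 0 0 0 0 -0.037 -1" --pt "0 0 0 0 0 -0.037 -1" --pt "0 0 0 0 0 -0.037 -1" --pt "0 0 0 0 0 -0.037 -1"

```text
clock: 4.05
eef_pos: [0.5299, 0.2339, 0.0994]
ee_rot: [179.9, -0.0, 93.8]
contact_force: [5.9, 0.6, -1.9]
finger_gap: 0.0088
```

Run:
```python
from h import *
w=bot.get_image("wrist")[:,:,::-1]
cv2.imwrite("pics/w3z.png",cv2.convertScaleAbs(cv2.resize(w[220:400,220:420],(600,540),interpolation=cv2.INTER_CUBIC),alpha=1.5))
```

```text
(no output)
```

View pics/w3z.png

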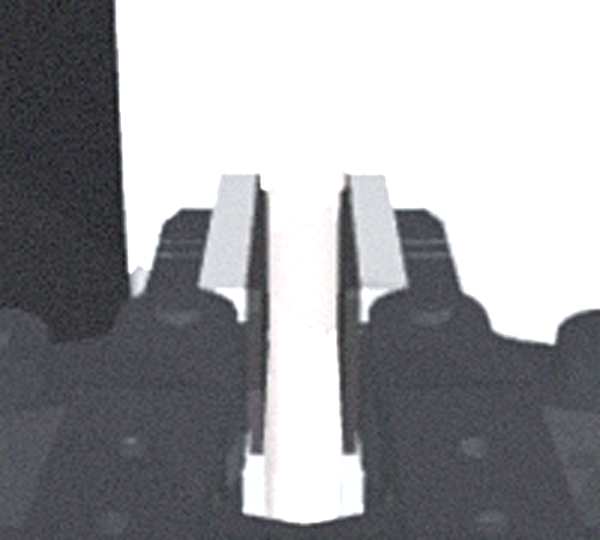

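Request:
step_arm --pt "0 0 0 0 0 0 0" --pt "0 0 0 0 0 0 0" --pt "0 0 0 0 0 -0.01 0" --pt "0 0 0 0 0 -0.02 0" --pt "0 0 0 0 0 -0.02 0" --pt "0 0 0 0 0 -0.02 -1" --pt "0 0 0 0 0 -0.02 -1" --pt "0 0 0 0 0 -0.02 -1" --pt "0 0 0 0 0 -0.02 -1" --pt "0 0 0 0 0 -0.02 -1"

```text
clock: 5.1
eef_pos: [0.53, 0.2339, 0.0874]
ee_rot: [179.9, -0.0, 93.8]
contact_force: [4.8, -0.2, -3.0]
finger_gap: 0.0098
```

Request:
step_arm --pt "0 0 0 0.006 0 0.014 -1" --pt "0 0 0 0.012 0.001 0.027 -1" --pt "0 0 0 0.019 0.001 0.04 -1" --pt "0 0 0 0.027 0.002 0.052 -1" --pt "0 0 0 0.036 0.002 0.064 -1" --pt "0 0 0 0.046 0.003 0.075 -1" --pt "0 0 0 0.057 0.004 0.085 -1" --pt "0 0 0 0.068 0.005 0.095 -1" --pt "0 0 0 0.068 0.005 0.095 -1" --newtons 30

```text
clock: 6.0
eef_pos: [0.5692, 0.2363, 0.1453]
ee_rot: [-179.8, -0.0, 93.8]
contact_force: [-16.3, -5.8, 19.0]
finger_gap: 0.0099
```

Run:
```python
from h import *
s=bot.state();print(s["joints"])
cv2.imwrite("pics/w4.png",bot.get_image("wrist")[:,:,::-1])
```

```text
[-48.48730276  24.01397154  25.99438037 104.1577228  -12.67294234
  54.83803798 -13.30914421]
```

View pics/w4.png

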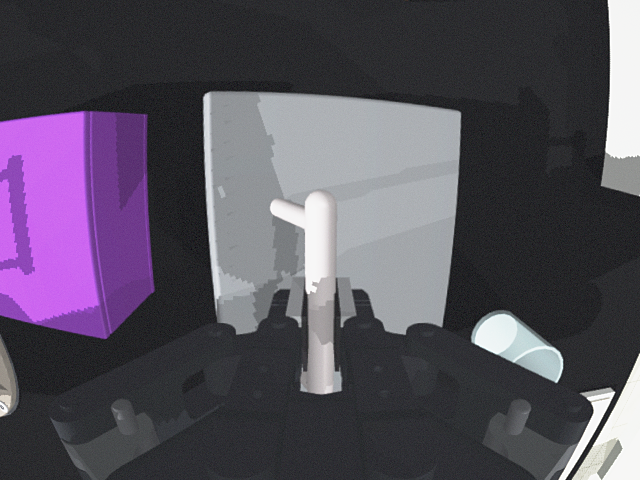

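Request:
step_arm --pt "0 0 0 0.012 0.001 0.009 -1" --pt "0 0 0 0.025 0.001 0.017 -1" --pt "0 0 0 0.038 0.002 0.024 -1" --pt "0 0 0 0.051 0.003 0.03 -1" --pt "0 0 0 0.065 0.004 0.035 -1" --pt "0 0 0 0.079 0.005 0.039 -1" --pt "0 0 0 0.093 0.006 0.042 -1" --pt "0 0 0 0.108 0.007 0.045 -1" --pt "0 0 0 0.108 0.007 0.045 -1"

```text
clock: 6.95
eef_pos: [0.6356, 0.2405, 0.1716]
ee_rot: [180.0, 0.0, 93.7]
contact_force: [-1.2, -2.8, 4.4]
finger_gap: 0.0095
```

Run:
```python
from h import *
cv2.imwrite("pics/w5.png",bot.get_image("wrist")[:,:,::-1])
```

```text
(no output)
```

View pics/w5.png

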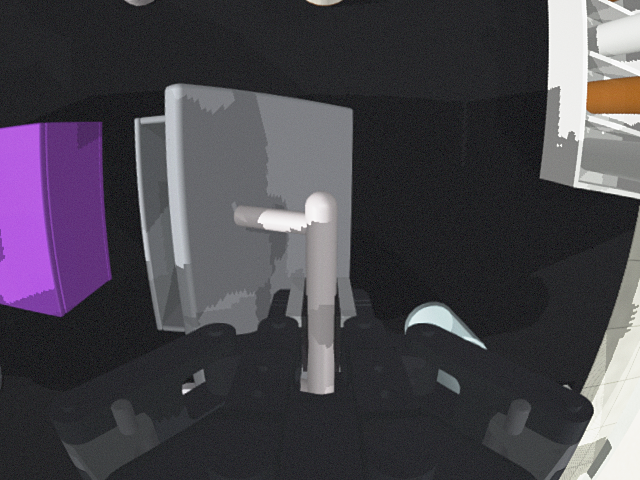

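Request:
step_arm --pt "-0.014 0.2 0 0.0075 0.001 0.001 -1" --pt "-0.027 0.4 0 0.015 0.001 0.003 -1" --pt "-0.041 0.6 0 0.022 0.002 0.0035 -1" --pt "-0.057 0.83 0 0.029 0.002 0.005 -1" --pt "-0.057 0.83 0 0.036 0.002 0.004 -1" --pt "-0.057 0.83 0 0.044 0.003 0.002 -1" --pt "-0.057 0.83 0 0.058 0.004 -0.002 -1" --pt "-0.057 0.83 0 0.072 0.005 -0.007 -1" --pt "-0.057 0.83 0 0.072 0.005 -0.007 -1"

```text
clock: 7.9
eef_pos: [0.6781, 0.2422, 0.1659]
ee_rot: [-155.0, 0.2, 93.7]
contact_force: [-0.6, -9.3, -4.8]
finger_gap: 0.0098
```

Run:
```python
from h import *
print(bot.state()["joints"])
a=bot.get_image("side")[:,:,::-1];b=bot.get_image("wrist")[:,:,::-1]
cv2.imwrite("pics/c6.png",np.hstack([cv2.resize(a[180:380,180:380],(400,400)),cv2.resize(b,(400,300))[0:300].repeat(1,0) if 0 else cv2.copyMakeBorder(cv2.resize(b,(400,300)),0,100,0,0,0)]))
```

```text
[-32.57464949  48.49198429  22.93495971  64.18826148 -20.79995714
  95.43907626  -6.71383349]
```

View pics/c6.png

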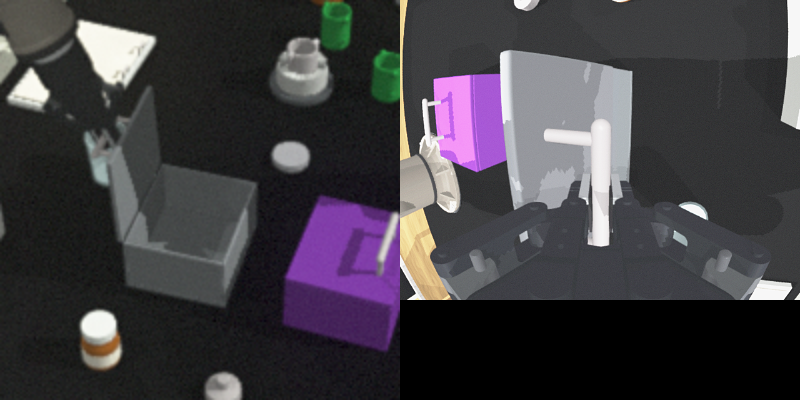

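Request:
step_arm --pt "0 0 0 0 0 0 -0.4" --pt "0 0 0 0 0 0 -0.4" --pt "0 0 0 0 0 0 -0.4" --pt "0 0 0 0.014 0.001 0.03 -0.4" --pt "0 0 0 0.035 0.002 0.075 -0.4" --pt "0 0 0 0.07 0.004 0.15 -0.4" --pt "0 0 0 0.08 0.004 0.2 -0.4" --pt "0 0 0 0.08 0.004 0.25 -0.4" --pt "0 0 0 0.08 0.004 0.25 -0.4" --pt "0 0 0 0.08 0.004 0.25 -0.4"

```text
clock: 9.0
eef_pos: [0.726, 0.2466, 0.3173]
ee_rot: [-155.1, 0.0, 93.8]
contact_force: [0.9, -0.1, -1.3]
finger_gap: 0.0252
```

Run:
```python
from h import *
print(bot.state()["joints"])
a=bot.get_image("side")[:,:,::-1];b=bot.get_image("scene")[:,:,::-1]
cv2.imwrite("pics/c7.png",np.hstack([cv2.resize(a[180:380,180:380],(400,400)),cv2.resize(b[200:400,270:470],(400,400))]))
cv2.imwrite("pics/s7.png",b)
```

```text
[-28.34390309  50.73887169  23.57663457  41.27231991 -22.28931378
 114.97125239 -10.19498539]
```

View pics/c7.png

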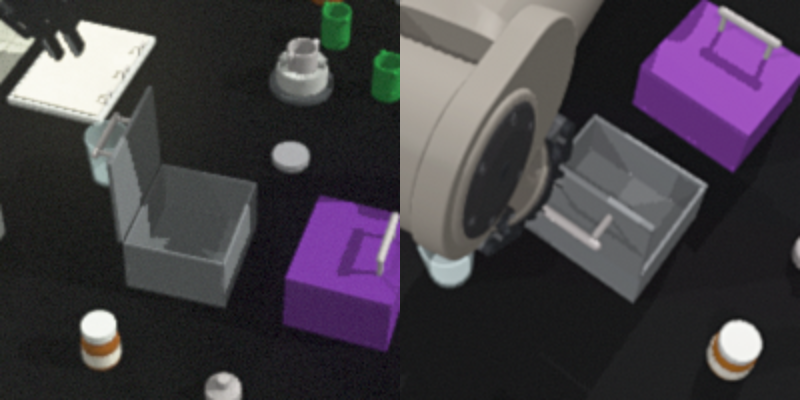

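Run:
```python
from h import *
t,e=tri(("scene",356.2,313.7),("side",236.2,247.8));print(t,e)
d=t-np.array([.6495,.2413,.09]);yaw=np.radians(3.9)
x=d[0]*np.cos(yaw)+d[1]*np.sin(yaw);print(x,d[2],np.hypot(x,d[2]),np.degrees(np.arctan2(d[2],-x)-np.arctan2(.043,.12)))
```

```text
[0.689929   0.25093543 0.20867683] 0.01438499157789184
0.040990735838324126 0.11867683145715488 0.1255564842980131 89.34051364796612
```

Request:
step_arm --pt "0.014 -0.2 0 0 -0.08 0 0.2" --pt "0.028 -0.42 0 0 -0.16 0 0.6" --pt "0.042 -0.62 0 -0.03 -0.24 0 1" --pt "0.057 -0.83 0 -0.08 -0.31 0 1" --pt "0.057 -0.83 0 -0.13 -0.38 -0.02 1" --pt "0.057 -0.83 0 -0.18 -0.45 -0.04 1" --pt "0.057 -0.83 0 -0.23 -0.52 -0.06 1" --pt "0.057 -0.83 0 -0.27 -0.59 -0.08 1" --pt "0.057 -0.83 0 -0.3 -0.66 -0.083 1" --pt "0.057 -0.83 0 -0.313 -0.72 -0.083 1" --pt "0.057 -0.83 0 -0.313 -0.72 -0.083 1" --pt "0.057 -0.83 0 -0.313 -0.72 -0.083 1"

```text
clock: 10.3
eef_pos: [0.5357, -0.189, 0.2664]
ee_rot: [-179.9, 0.0, 93.5]
contact_force: [-0.2, 0.1, -0.2]
finger_gap: 0.0851
```

Request:
step_arm --pt "0 0 -0.28 0 0 0 1" --pt "0 0 -0.56 0 0 0 1" --pt "0 0 -0.84 0 0 0 1" --pt "0 0 -1 0 0 0 1" --pt "0 0 -1 0 0 0 1" --pt "0 0 -1 0 0 0 1"

```text
clock: 10.9
eef_pos: [0.538, -0.1847, 0.2666]
ee_rot: [-180.0, 0.0, 64.0]
contact_force: [-0.8, 0.2, 0.4]
finger_gap: 0.0857
```

Run:
```python
from h import *
s=bot.state();print(s["clock"],s["eef_pos"],s["ee_rot"],s["joints"])
w=bot.get_image("wrist")[:,:,::-1]
cv2.imwrite("pics/w8.png",w); u,v=proj("wrist",[.538,-.195,.084],s);print(u,v)
u,v=int(u),int(v);cv2.imwrite("pics/w8z.png",cv2.resize(w[v-60:v+60,u-60:u+60],(600,600),interpolation=cv2.INTER_CUBIC));print(u,v)
```

```text
10.9 [ 0.53802771 -0.18469734  0.26655144] [-1.79955616e+02  7.63672762e-03  6.40132866e+01] [-20.61732175  13.33376528  39.67954177 103.33354131  -9.22778002
  66.6470441   -4.00045313]
326.08838821400593 213.88689504095396
326 213
```

View pics/w8.png

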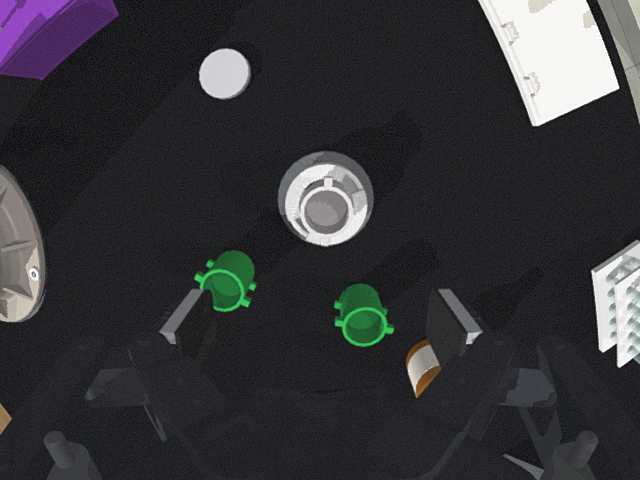

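View pics/w8z.png

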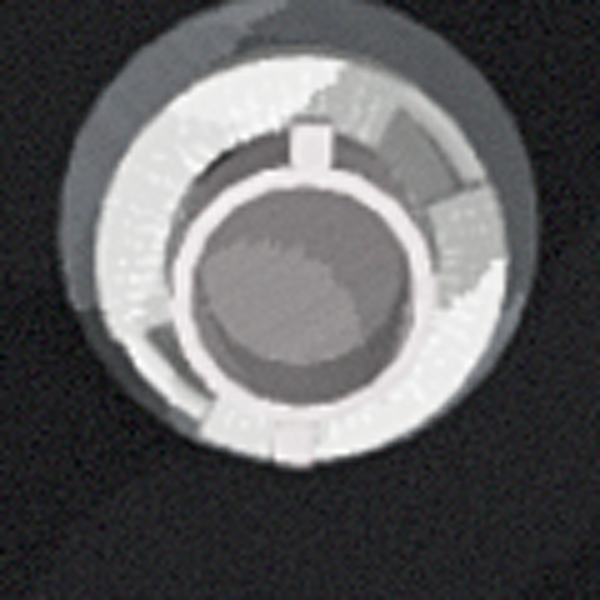

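Run:
```python
from h import *
w=cv2.imread("pics/w8.png")
z=cv2.resize(w[150:250,276:376],(800,800),interpolation=cv2.INTER_LANCZOS4)[:600] if 0 else cv2.resize(w[150:250,276:376],(600,600),interpolation=cv2.INTER_LANCZOS4)
cv2.imwrite("pics/w8y.png",(255*(z/255.)**.7).astype(np.uint8))
```

```text
(no output)
```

View pics/w8y.png

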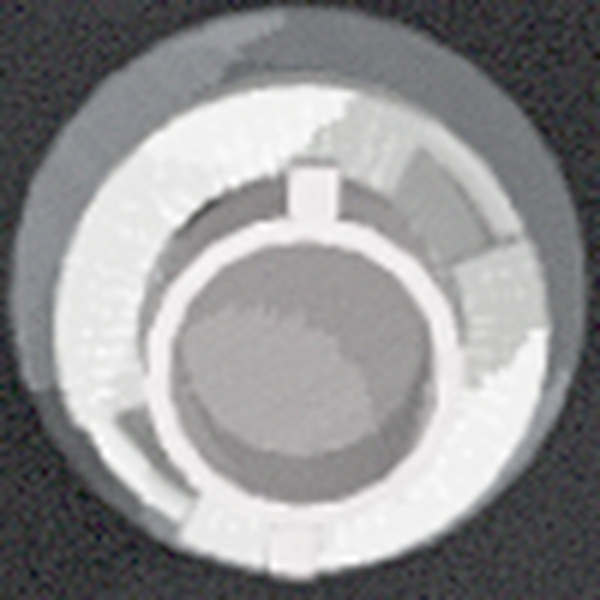

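Run:
```python
from h import *
s=bot.state()
q=lambda x,y,z:onz("wrist",(x+.5)/6-.5+276,(y+.5)/6-.5+150,z,s)
c=np.array([q(*p,.048) for p in((55,330),(547,330),(300,85),(300,577),(125,150),(475,500))])
A=np.c_[2*c[:,:2],np.ones(6)];r=np.linalg.lstsq(A,(c[:,:2]**2).sum(1),rcond=None)[0];ctr=r[:2];print("holder",ctr,np.sqrt(r[2]+ctr@ctr))
f=np.array([q(*p,.012) for p in((15,270),(585,280),(295,8))])
from itertools import count
A=np.c_[2*f[:,:2],np.ones(3)];r=np.linalg.lstsq(A,(f[:,:2]**2).sum(1),rcond=None)[0];print("foot",r[:2],np.sqrt(r[2]+r[:2]@r[:2]))
for n,pts in(("N1A",[(393,190),(425,148)]),("N1B",[(460,260),(518,240)]),("N2A",[(140,405),(110,412)]),("N2B",[(200,495),(183,530)])):
    for p in pts:
        d=q(*p,.048)[:2]-ctr;print(n,np.linalg.norm(d),np.degrees(np.arctan2(d[1],d[0])))
e=[q(*p,.084)[:2] for p in((315,168),(292,575))];d=e[0]-e[1];print("ears",e,np.linalg.norm(d),np.degrees(np.arctan2(d[1],d[0])),(e[0]+e[1])/2)
rc=np.array([q(*p,.084)[:2] for p in((147,370),(463,370),(225,232),(400,240),(225,510),(400,500))])
A=np.c_[2*rc,np.ones(6)];r=np.linalg.lstsq(A,(rc**2).sum(1),rcond=None)[0];print("rim",r[:2],np.sqrt(r[2]+r[:2]@r[:2]))
for u,v in((228,285),(362,325),(420,370)): print("green",onz("wrist",u,v,.07,s))
```

```text
holder [ 0.53862272 -0.19382649] 0.044090910165953394
foot [ 0.53952696 -0.19328833] 0.05512773232080953
N1A 0.03043779196810716 31.68912898504569
N1A 0.03966704744919838 30.683337961748105
N1B 0.031195757964727212 -0.5961638210583513
N1B 0.04197047077030015 -2.084498779649742
N2A 0.031070760751561587 178.18801333174068
N2A 0.03650800994431163 176.53867669879804
N2B 0.03429242065907389 -147.269533359573
N2B 0.04150489068890632 -146.281668282288
ears [array([ 0.55512327, -0.16442963]), array([ 0.52256482, -0.22311399])] 0.06711115901103337 60.97821618406435 [ 0.53884404 -0.19377181]
rim [ 0.53930805 -0.19355577] 0.025982036604200755
green [ 0.40706093 -0.22186746  0.07      ]
green [ 0.51807777 -0.32957334  0.07      ]
green [ 0.55637495 -0.42279485  0.07      ]
```

Request:
step_arm --pt "0 0 -0.1 0.001 -0.014 -0.06 1" --pt "0 0 -0.1 0.001 -0.014 -0.12 1" --pt "0 0 -0.1 0.001 -0.014 -0.18 1" --pt "0 0 -0.1 0.001 -0.014 -0.24 1" --pt "0 0 -0.1 0.001 -0.014 -0.3 1" --pt "0 0 -0.1 0.001 -0.014 -0.31 1" --pt "0 0 -0.1 0.001 -0.014 -0.31 1"

```text
clock: 11.65
eef_pos: [0.5382, -0.1941, 0.0807]
ee_rot: [-179.9, 0.0, 60.8]
contact_force: [0.5, -0.4, 1.2]
finger_gap: 0.0853
```

Run:
```python
from h import *
s=bot.state();print(s["clock"],s["eef_pos"],s["ee_rot"],s["contact_force"])
w=bot.get_image("wrist")[:,:,::-1];cv2.imwrite("pics/w9.png",w)
print(proj("wrist",[.5390,-.1937,.084],s))
```

```text
11.65 [ 0.53817399 -0.19405181  0.08072164] [-1.79905348e+02  4.52280793e-02  6.08305881e+01] [ 0.46642704 -0.36745707  1.23436503]
[323.05336916 275.24065111]
```

View pics/w9.png

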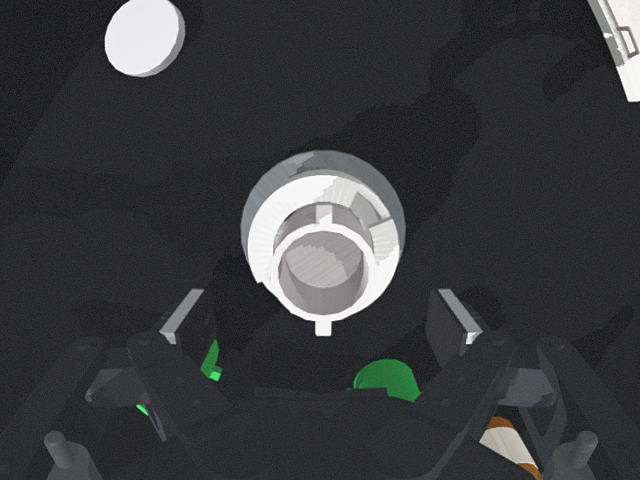

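Request:
step_arm --pt "0 0 0 0.001 0 -0.03 1" --pt "0 0 0 0.001 0 -0.06 1" --pt "0 0 0 0.001 0 -0.08 1" --pt "0 0 0 0.001 0 -0.094 1" --pt "0 0 0 0.001 0 -0.094 1" --newtons 70

```text
clock: 12.2
eef_pos: [0.5393, -0.194, 0.0246]
ee_rot: [-180.0, -0.0, 60.8]
contact_force: [0.3, -0.5, 0.2]
finger_gap: 0.0854
```

Request:
step_arm --pt "0 0 0 0 0 0 -1" --pt "0 0 0 0 0 0 -1" --pt "0 0 0 0 0 0 -1" --pt "0 0 0 0 0 0 -1" --pt "0 0 0 0 0 0 -1" --newtons 70

```text
clock: 12.7
eef_pos: [0.5396, -0.1941, 0.0258]
ee_rot: [180.0, -0.1, 60.8]
contact_force: [-4.7, 1.7, 17.2]
finger_gap: 0.0506
```

Run:
```python
from h import *
s=bot.state();print(s["clock"],s["eef_pos"],s["ee_rot"],s["contact_force"],s["wrist_torque"],s["finger_gap"])
w=bot.get_image("wrist")[:,:,::-1];cv2.imwrite("pics/w10.png",w)
```

```text
12.7 [ 0.53962421 -0.19410647  0.02581499] [ 1.79957621e+02 -5.26609527e-02  6.07765844e+01] [-4.71190422  1.74913653 17.17021057] [0.55559553 1.14983695 0.0362069 ] 0.0506070072200137
```

View pics/w10.png

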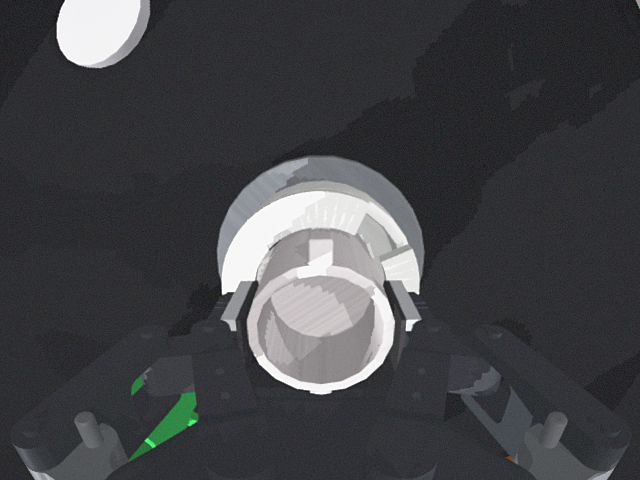

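Request:
step_arm --pt "0 0 -0.2 0 0 0 -1" --pt "0 0 -0.4 0 0 0 -1" --pt "0 0 -0.6 0 0 0 -1" --pt "0 0 -0.8 0 0 0 -1" --pt "0 0 -1 0 0 0 -1" --pt "0 0 -1 0 0 0 -1" --pt "0 0 -1 0 0 0 -1"

```text
clock: 13.45
eef_pos: [0.5404, -0.1942, 0.0259]
ee_rot: [179.9, -0.1, 30.8]
contact_force: [0.7, 1.0, 12.8]
finger_gap: 0.0506
```

Request:
step_arm --pt "0 0 -0.2 0 0 0 -1" --pt "0 0 -0.4 0 0 0 -1" --pt "0 0 -0.53 0 0 0 -1" --pt "0 0 -0.53 0 0 0 -1" --pt "0 0 -0.53 0 0 0 -1"

```text
clock: 13.95
eef_pos: [0.5405, -0.1941, 0.0258]
ee_rot: [180.0, -0.1, 14.9]
contact_force: [0.3, 1.7, 13.4]
finger_gap: 0.0505
```

Run:
```python
from h import *
s=bot.state();print(s["clock"],s["eef_pos"],s["ee_rot"],s["contact_force"],s["wrist_torque"],s["joints"])
w=bot.get_image("wrist")[:,:,::-1];cv2.imwrite("pics/w11.png",w)
```

```text
13.95 [ 0.54052206 -0.19411309  0.02584555] [ 1.79964898e+02 -1.35112670e-01  1.48763008e+01] [ 0.33789837  1.72997878 13.35390749] [ 0.37521253 -0.01636659 -0.20576065] [-19.08568382  35.25820503  43.06877831 114.96494739 -35.17884845
  43.27127255 -29.74405629]
```

View pics/w11.png

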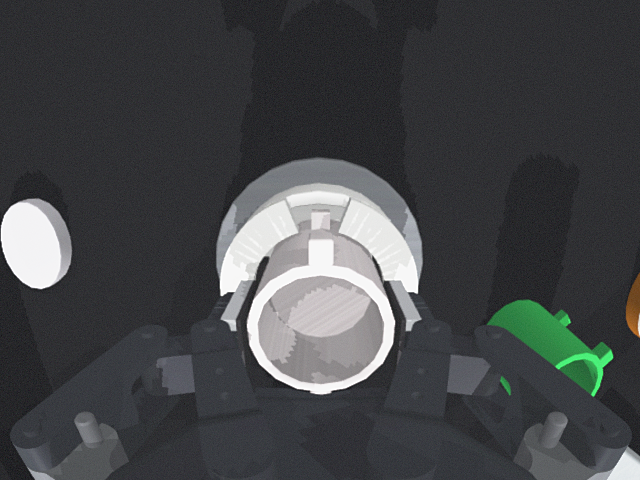

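Ear (320,250), lug (320,218) and notch (287–350, about 198) line up. Now I'll pull straight up.

Request:
step_arm --pt "0 0 0 0 0 0.01 -1" --pt "0 0 0 0 0 0.02 -1" --pt "0 0 0 0 0 0.03 -1" --pt "0 0 0 0 0 0.04 -1" --pt "0 0 0 0 0 0.05 -1" --pt "0 0 0 0 0 0.065 -1" --pt "0 0 0 0 0 0.08 -1" --pt "0 0 0 0 0 0.1 -1" --pt "0 0 0 0 0 0.12 -1" --pt "0 0 0 0 0 0.12 -1"

```text
clock: 15.0
eef_pos: [0.5402, -0.1943, 0.0984]
ee_rot: [180.0, -0.1, 14.9]
contact_force: [0.1, 0.4, -2.2]
finger_gap: 0.0512
```

Run:
```python
from h import *
s=bot.state();print(s["clock"],s["finger_gap"],s["wrist_torque"])
w=bot.get_image("wrist")[:,:,::-1];a=bot.get_image("side")[:,:,::-1]
cv2.imwrite("pics/c12.png",np.hstack([cv2.resize(w,(400,300)),cv2.resize(a[140:290,230:430],(400,300))]))
```

```text
15.0 0.05116470942993622 [0.0316767  0.02674772 0.02933824]
```

View pics/c12.png

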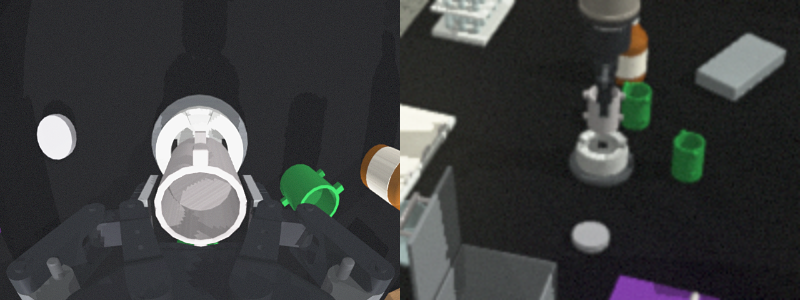

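Request:
step_arm --pt "0 0 0 0 0 0.06 -1" --pt "0 0 0.2 0 0 0.13 -1" --pt "0 0 0.4 0 0.03 0.18 -1" --pt "0 0 0.6 0 0.06 0.2 -1" --pt "0 0 0.8 0 0.1 0.2 -1" --pt "0 0 1 0 0.14 0.2 -1" --pt "0 0 1 0 0.18 0.2 -1" --pt "0 0 1 0 0.2 0.2 -1"

```text
clock: 15.9
eef_pos: [0.539, -0.0719, 0.2161]
ee_rot: [-179.9, 0.0, 45.0]
contact_force: [0.0, -0.4, -1.4]
finger_gap: 0.0508
```

Request:
step_arm --pt "0 0 0.2 0.005 0.04 0 -1" --pt "0 0 0.4 0.01 0.08 0 -1" --pt "0 0 0.6 0.015 0.12 0 -1" --pt "0 0 0.8 0.02 0.16 0 -1" --pt "0 0 1 0.025 0.2 0 -1" --pt "0 0 1 0.03 0.24 0 -1" --pt "0 0 1 0.04 0.26 0 -1" --pt "0 0 1 0.05 0.26 0 -1"

```text
clock: 16.7
eef_pos: [0.5695, 0.0833, 0.2162]
ee_rot: [-180.0, 0.0, 75.0]
contact_force: [0.4, -1.0, -1.3]
finger_gap: 0.0507
```

Request:
step_arm --pt "0 0 0.2 0 0.04 0 -1" --pt "0 0 0.4 0 0.08 0 -1" --pt "0 0 0.6 0 0.12 0 -1" --pt "0 0 0.63 0 0.16 0 -1" --pt "0 0 0.63 0 0.2 0 -1" --pt "0 0 0.63 0 0.23 0 -1" --pt "0 0 0.63 0 0.25 0 -1" --pt "0 0 0.63 0 0.257 0 -1" --pt "0 0 0.63 0 0.257 0 -1" --pt "0 0 0.63 0 0.257 0 -1"

```text
clock: 17.7
eef_pos: [0.5694, 0.235, 0.2167]
ee_rot: [-180.0, 0.0, 93.7]
contact_force: [-0.4, 0.2, -1.7]
finger_gap: 0.0508
```

Run:
```python
from h import *
s=bot.state();print(s["clock"],s["eef_pos"],s["ee_rot"],s["finger_gap"],s["joints"])
w=bot.get_image("wrist")[:,:,::-1];a=bot.get_image("side")[:,:,::-1]
cv2.imwrite("pics/c13.png",np.hstack([cv2.resize(w,(400,300)),cv2.resize(a[180:330,180:380],(400,300))]))
```

```text
17.7 [0.56941882 0.23503757 0.21665228] [-1.79996864e+02  1.94105363e-02  9.36980281e+01] 0.05084447489190251 [-53.37604517  20.33711561  32.13263261 100.56235762 -12.00413498
  62.54313641 -13.58131833]
```

View pics/c13.png

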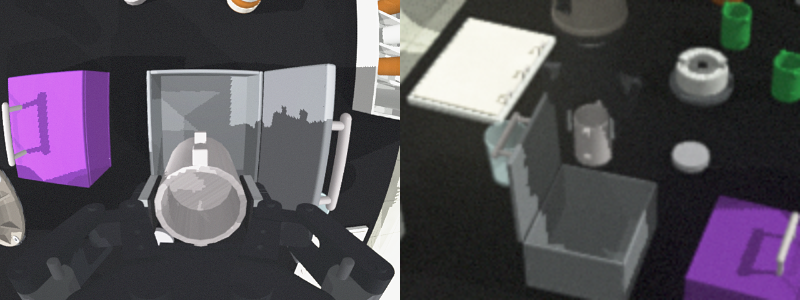

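Request:
step_arm --pt "0 0 0.2 0 0.001 0 -1" --pt "0 0 0.4 0 0.001 0 -1" --pt "0 0 0.6 -0.005 0.001 0 -1" --pt "0 0 0.8 -0.005 0.001 0 -1" --pt "0 0 1 -0.005 0.001 0 -1" --pt "0 0 1 -0.005 0.001 0 -1"

```text
clock: 18.4
eef_pos: [0.5664, 0.236, 0.2168]
ee_rot: [180.0, -0.0, 123.8]
contact_force: [0.9, 0.1, -1.5]
finger_gap: 0.0509
```

Request:
step_arm --pt "0 0 0.2 0 0 -0.03 -1" --pt "0 0 0.4 0 0 -0.06 -1" --pt "0 0 0.6 0 0 -0.09 -1" --pt "0 0 0.8 0 0 -0.1 -1" --pt "0 0 1 0 0 -0.1 -1" --pt "0 0 1 0 0 -0.1 -1"

```text
clock: 19.0
eef_pos: [0.5663, 0.2362, 0.1565]
ee_rot: [-180.0, -0.0, 153.7]
contact_force: [1.0, 0.8, -1.6]
finger_gap: 0.0506
```

Run:
```python
from h import *
s=bot.state();print(s["clock"],s["eef_pos"],s["ee_rot"],s["finger_gap"],s["joints"])
w=bot.get_image("wrist")[:,:,::-1];a=bot.get_image("side")[:,:,::-1]
cv2.imwrite("pics/c14.png",np.hstack([cv2.resize(w,(400,300)),cv2.resize(a[180:330,180:380],(400,300))]))
```

```text
19.0 [0.56630186 0.23618617 0.15646346] [-1.79979889e+02 -1.02748055e-02  1.53681570e+02] 0.050640065011927575 [-43.25288154  22.09091427  18.7017356  103.736683    -8.40392191
  55.54585497  42.62392991]
```

View pics/c14.png

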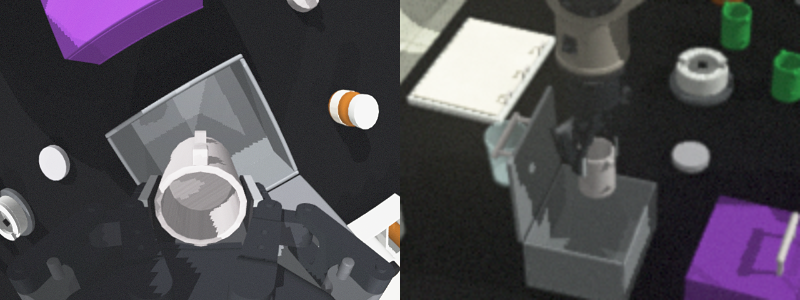

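Request:
step_arm --pt "0 0 0 0 0 -0.03 -1" --pt "0 0 0 0 0 -0.06 -1" --pt "0 0 0 0 0 -0.09 -1" --pt "0 0 0 0 0 -0.12 -1" --pt "0 0 0 0 0 -0.15 -1" --pt "0 0 0 0 0 -0.18 -1" --pt "0 0 0 0 0 -0.2 -1" --pt "0 0 0 0 0 -0.215 -1" --pt "0 0 0 0 0 -0.225 -1" --pt "0 0 0 0 0 -0.227 -1" --pt "0 0 0 0 0 -0.227 -1"

```text
clock: 20.2
eef_pos: [0.5665, 0.2368, 0.0207]
ee_rot: [180.0, 0.0, 153.8]
contact_force: [-0.4, -0.2, -1.5]
finger_gap: 0.0506
```

Request:
step_arm --pt "0 0 0 0 0 -0.002 -1" --pt "0 0 0 0 0 -0.004 -1" --pt "0 0 0 0 0 -0.006 -1" --pt "0 0 0 0 0 -0.007 -1" --pt "0 0 0 0 0 -0.007 -1"

```text
clock: 20.7
eef_pos: [0.5662, 0.2367, 0.0161]
ee_rot: [-180.0, -0.0, 153.8]
contact_force: [0.3, -0.8, -1.2]
finger_gap: 0.0509
```

Request:
step_arm --pt "0 0 0 0 0 -0.002 -1" --pt "0 0 0 0 0 -0.003 -1" --pt "0 0 0 0 0 -0.003 -1"

```text
clock: 21.0
eef_pos: [0.5664, 0.2368, 0.0149]
ee_rot: [180.0, 0.0, 153.8]
contact_force: [-2.8, -1.1, 8.5]
finger_gap: 0.0507
```

Request:
step_arm --pt "0 0 0 0 0 0 -0.1" --pt "0 0 0 0 0 0 0.2" --pt "0 0 0 0 0 0 0.5" --pt "0 0 0 0 0 0 0.5" --pt "0 0 0 0 0 0 0.5" --pt "0 0 0 0 0 0 0.5"

```text
clock: 21.6
eef_pos: [0.5662, 0.2368, 0.0143]
ee_rot: [-180.0, -0.0, 153.8]
contact_force: [1.2, 0.4, 0.9]
finger_gap: 0.0639
```

Request:
step_arm --pt "0 0 0 0 0 0.02 0.5" --pt "0 0 0 0 0 0.05 0.5" --pt "0 0 0 0 0 0.1 0.5" --pt "0 0 0 0 0 0.17 0.5" --pt "0 0 0 0 0 0.24 0.5" --pt "0 0 0 0 0 0.31 0.5" --pt "0 0 0 0 0 0.38 0.5" --pt "0 0 0 0 0 0.42 0.5" --pt "0 0 0 0 0 0.42 0.5"

```text
clock: 22.5
eef_pos: [0.5677, 0.2371, 0.2712]
ee_rot: [179.7, 0.2, 153.8]
contact_force: [-0.7, -0.6, -0.1]
finger_gap: 0.0643
```

Run:
```python
from h import *
s=bot.state();print(s["clock"],s["eef_pos"],s["ee_rot"],s["finger_gap"],s["joints"])
w=bot.get_image("wrist")[:,:,::-1];a=bot.get_image("side")[:,:,::-1]
cv2.imwrite("pics/w15.png",w)
cv2.imwrite("pics/c15.png",np.hstack([cv2.resize(w,(400,300)),cv2.resize(a[180:330,180:380],(400,300))]))
print(proj("wrist",[.566,.237,.073],s))
```

```text
22.5 [0.56767948 0.23713066 0.27122936] [179.68866587   0.18394311 153.75732779] 0.0642715817277358 [-44.93582737  16.09334867  20.37586119  96.70227244  -6.03213761
  67.91489884  40.70185477]
[319.34100814 200.85730763]
```

View pics/c15.png

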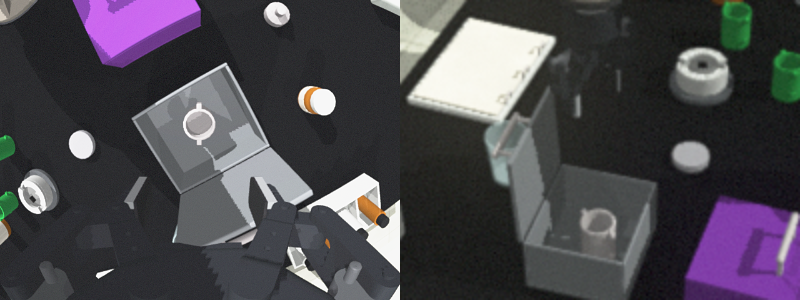

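Request:
step_arm --pt "0 0 -0.2 0 0 0.06 0" --pt "0 0 -0.4 0 0 0.11 -0.4" --pt "0 0 -0.6 0.04 0.004 0.11 -0.4" --pt "0 0 -0.8 0.08 0.008 0.11 -0.4" --pt "0 0 -1 0.12 0.012 0.11 -0.4" --pt "0 0 -1 0.14 0.016 0.11 -0.4"

```text
clock: 23.2
eef_pos: [0.6511, 0.2461, 0.3307]
ee_rot: [-179.9, 0.0, 123.5]
contact_force: [-0.7, 0.4, -0.8]
finger_gap: 0.0253
```

Request:
step_arm --pt "0 0 -0.2 0.03 0 0 -0.4" --pt "0 0 -0.4 0.06 0 0 -0.4" --pt "0 0 -0.6 0.09 0 0 -0.4" --pt "0 0 -0.8 0.124 0 0 -0.4" --pt "0 0 -1 0.124 0 0 -0.4" --pt "0 0 -1 0.124 0 0 -0.4"

```text
clock: 23.8
eef_pos: [0.7245, 0.246, 0.3305]
ee_rot: [-179.9, 0.1, 93.6]
contact_force: [-0.4, -0.2, 0.9]
finger_gap: 0.0257
```

Request:
step_arm --pt "-0.014 0.2 0 0 0 -0.01 -0.4" --pt "-0.027 0.4 0 0 0 -0.02 -0.4" --pt "-0.041 0.6 0 0 0 -0.03 -0.4" --pt "-0.057 0.83 0 0 0 -0.033 -0.4" --pt "-0.057 0.83 0 0 0 -0.033 -0.4" --pt "-0.057 0.83 0 0 0 -0.033 -0.4"

```text
clock: 24.4
eef_pos: [0.7251, 0.2458, 0.31]
ee_rot: [-155.0, 0.1, 93.9]
contact_force: [-0.5, -0.3, 0.2]
finger_gap: 0.0254
```

Run:
```python
from h import *
s=bot.state();print(s["clock"],s["eef_pos"],s["ee_rot"],s["finger_gap"],s["joints"])
w=bot.get_image("wrist")[:,:,::-1];cv2.imwrite("pics/w16.png",w)
R=Ro.from_euler("xyz",s["ee_rot"],degrees=True).as_matrix()
yaw=np.radians(3.9);h=np.array([.6495,.2413,.09]);x=np.array([np.cos(yaw),np.sin(yaw),0])
for L in(88,90,92,94):
    a=np.radians(L)+np.arctan2(.043,.12);b=h-x*.1275*np.cos(a)+np.array([0,0,.1275*np.sin(a)])
    print(L,b,"bar in tool:",R.T@(b-s["eef_pos"]),"px",proj("wrist",b+.04*np.array([-x[1],x[0],0]),s),proj("wrist",b,s))
```

```text
24.4 [0.72507422 0.2458002  0.31004707] [-1.54951198e+02  7.41660314e-02  9.38634916e+01] 0.02543478472583478 [-29.98128286  51.36324573  28.21352155  42.39452656 -25.09826533
 114.65806031  -8.29125957]
88 [0.68820468 0.24393862 0.21145466] bar in tool: [0.00075452 0.00830307 0.10494656] px [332.33647527 170.27476754] [332.08522794 223.1755061 ]
90 [0.69240999 0.24422531 0.21002677] bar in tool: [0.00075906 0.01272626 0.10445554] px [338.38768444 170.35587215] [337.96475758 223.32382664]
92 [0.69656303 0.24450844 0.20845264] bar in tool: [0.00076375 0.0171639  0.10411918] px [344.45729518 170.42868468] [343.86222467 223.42611795]
94 [0.70065872 0.24478765 0.20673419] bar in tool: [0.00076859 0.02161056 0.10393789] px [350.52449683 170.49297165] [349.75799971 223.48196291]
```

View pics/w16.png

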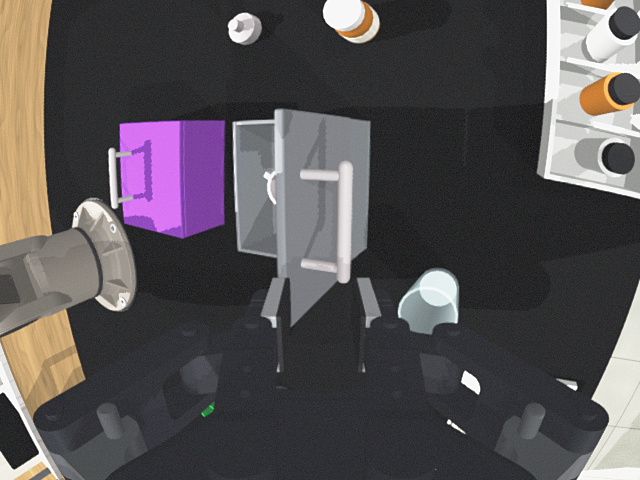

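Request:
step_arm --pt "0 0 0 0.026 0.001 -0.012 -0.35" --pt "0 0 0 0.026 0.001 -0.012 -0.35" --pt "0 0 0 0.006 0 -0.055 -0.35" --pt "0 0 0 -0.02 -0.002 -0.11 -0.35" --pt "0 0 0 -0.046 -0.003 -0.165 -0.35" --pt "0 0 0 -0.064 -0.004 -0.204 -0.35" --pt "0 0 0 -0.078 -0.004 -0.234 -0.35" --pt "0 0 0 -0.078 -0.004 -0.234 -0.35"

```text
clock: 25.25
eef_pos: [0.6755, 0.2448, 0.1725]
ee_rot: [-155.0, -0.0, 93.9]
contact_force: [-0.1, 0.6, 0.8]
finger_gap: 0.0275
```

Request:
step_arm --pt "0 0 0 0 0 0 -1" --pt "0 0 0 0 0 0 -1" --pt "0 0 0 0 0 0 -1" --pt "0 0 0 0 0 0 -1" --newtons 30

```text
clock: 25.65
eef_pos: [0.6789, 0.2445, 0.1744]
ee_rot: [-155.2, -0.0, 93.8]
contact_force: [1.0, 2.9, 10.2]
finger_gap: 0.01
```

Request:
step_arm --pt "0 0 0 -0.007 0 0.003 -1" --pt "0 0 0 -0.014 -0.001 0.005 -1" --pt "0 0 0 -0.028 -0.002 0.009 -1" --pt "0 0 0 -0.043 -0.003 0.012 -1" --pt "0.016 -0.23 0 -0.05 -0.003 0.0105 -1" --pt "0.03 -0.43 0 -0.057 -0.004 0.01 -1" --pt "0.043 -0.63 0 -0.0645 -0.004 0.008 -1" --pt "0.057 -0.83 0 -0.072 -0.005 0.007 -1" --pt "0.057 -0.83 0 -0.072 -0.005 0.007 -1"

```text
clock: 26.55
eef_pos: [0.6321, 0.2409, 0.1769]
ee_rot: [179.9, -0.1, 93.8]
contact_force: [0.6, -1.2, -19.6]
finger_gap: 0.0095
```

Run:
```python
from h import *
w=bot.get_image("wrist")[:,:,::-1];a=bot.get_image("side")[:,:,::-1]
cv2.imwrite("pics/c17.png",np.hstack([cv2.resize(w,(400,300)),cv2.resize(a[180:330,180:380],(400,300))]))
```

```text
(no output)
```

View pics/c17.png

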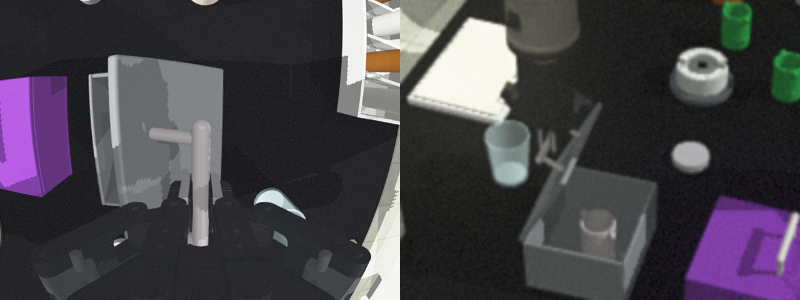

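Request:
step_arm --pt "0 0 0 -0.014 -0.001 -0.007 -1" --pt "0 0 0 -0.029 -0.002 -0.012 -1" --pt "0 0 0 -0.043 -0.003 -0.016 -1" --pt "0 0 0 -0.057 -0.004 -0.021 -1" --pt "0 0 0 -0.07 -0.005 -0.027 -1" --pt "0 0 0 -0.083 -0.006 -0.034 -1" --pt "0 0 0 -0.096 -0.006 -0.042 -1" --pt "0 0 0 -0.108 -0.007 -0.051 -1" --pt "0 0 0 -0.108 -0.007 -0.051 -1"

```text
clock: 27.55
eef_pos: [0.5699, 0.237, 0.1467]
ee_rot: [-179.9, -0.0, 93.8]
contact_force: [-13.3, -0.7, 12.4]
finger_gap: 0.0095
```

Request:
step_arm --pt "0 0 0 -0.011 -0.001 -0.01 -1" --pt "0 0 0 -0.022 -0.002 -0.02 -1" --pt "0 0 0 -0.032 -0.002 -0.031 -1" --pt "0 0 0 -0.041 -0.003 -0.043 -1" --pt "0 0 0 -0.049 -0.003 -0.055 -1" --pt "0 0 0 -0.056 -0.004 -0.068 -1" --pt "0 0 0 -0.062 -0.004 -0.081 -1" --pt "0 0 0 -0.068 -0.005 -0.093 -1" --pt "0 0 0 -0.068 -0.005 -0.099 -1" --pt "0 0 0 -0.068 -0.005 -0.099 -1"

```text
clock: 28.55
eef_pos: [0.5299, 0.2346, 0.0873]
ee_rot: [-180.0, -0.1, 93.8]
contact_force: [-7.9, 3.2, 12.9]
finger_gap: 0.0099
```

Request:
step_arm --pt "0 0 0 0 0 -0.003 -1" --pt "0 0 0 0 0 -0.006 -1" --pt "0 0 0 0 0 -0.006 -1"

```text
clock: 28.85
eef_pos: [0.53, 0.2347, 0.0851]
ee_rot: [-180.0, -0.1, 93.8]
contact_force: [-18.9, -2.0, 41.3]
finger_gap: 0.0104
```

Request:
step_arm --pt "0 0 0 0 0 0 -0.2" --pt "0 0 0 0 0 0 0" --pt "0 0 0 0 0 0 0" --pt "0 0 0 0 0 0.04 0" --pt "0 0 0 0 0 0.09 0" --pt "0 0 0 0 0 0.12 -1" --pt "0 0 0 0 0 0.12 -1" --pt "0 0 0 0 0 0.12 -1" --pt "0 0 0 0 0 0.12 -1"

```text
clock: 29.75
eef_pos: [0.5287, 0.2336, 0.1539]
ee_rot: [-179.9, 0.0, 93.8]
contact_force: [-0.3, -0.1, -0.1]
finger_gap: 0.0001
```

Request:
step_arm --pt "0 0 0 0 0 -0.03 -1" --pt "0 0 0 0 0 -0.05 -1" --pt "0 0 0 0 0 -0.06 -1" --pt "0 0 0 0 0 -0.066 -1" --pt "0 0 0 0 0 -0.066 -1"

```text
clock: 30.25
eef_pos: [0.5289, 0.2336, 0.1148]
ee_rot: [-180.0, 0.0, 93.8]
contact_force: [0.0, -0.2, -0.7]
finger_gap: 0.0001
```

Request:
step_arm --pt "0 0 0 0 0 -0.005 -1" --pt "0 0 0 0 0 -0.01 -1" --pt "0 0 0 0 0 -0.013 -1" --pt "0 0 0 0 0 -0.013 -1"

```text
clock: 30.65
eef_pos: [0.5299, 0.2341, 0.1112]
ee_rot: [179.9, -0.2, 93.7]
contact_force: [-21.9, -8.8, 64.5]
finger_gap: -0.0
```

Request:
step_arm --pt "0 0 0 0 0 0.03 -1" --pt "0 0 0 0 0 0.1 -1" --pt "0 0 0 0 0 0.18 -1" --pt "0 0 0 0 0 0.25 -1" --pt "0 0 0 0 -0.08 0.3 -1" --pt "0 0 0 0 -0.16 0.3 -1" --pt "0 0 0 0 -0.24 0.3 -1" --pt "0 0 0 0 -0.3 0.3 -1" --pt "0 0 0 0 -0.3 0.3 -1" --pt "0 0 0 0 -0.3 0.3 -1"

```text
clock: 31.65
eef_pos: [0.5291, 0.0531, 0.2878]
ee_rot: [180.0, -0.1, 93.7]
contact_force: [0.3, 0.4, 0.4]
finger_gap: -0.0003
```

Run:
```python
from h import *
s=bot.state();print(s["clock"],s["eef_pos"],s["contact_force"])
a=bot.get_image("side")[:,:,::-1];b=bot.get_image("scene")[:,:,::-1]
cv2.imwrite("pics/c18.png",np.hstack([cv2.resize(a[230:350,220:340],(400,400),interpolation=cv2.INTER_CUBIC),cv2.resize(b[235:355,320:440],(400,400),interpolation=cv2.INTER_CUBIC)]))
cv2.imwrite("pics/side18.png",a);cv2.imwrite("pics/scene18.png",b)
for n,i in(("side",a),("scene",b)):
    d=cv2.absdiff(np.ascontiguousarray(i),cv2.imread(f"pics/{n}0.png")).max(2);print(n,(d>40).sum())
```

```text
31.65 [0.52911111 0.05311118 0.28784995] [0.33020848 0.38285869 0.41059345]
side 33054
scene 18487
```

View pics/c18.png

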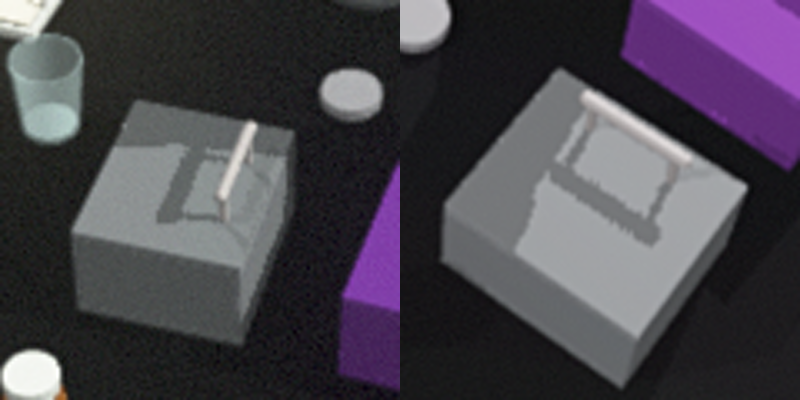

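View pics/side18.png

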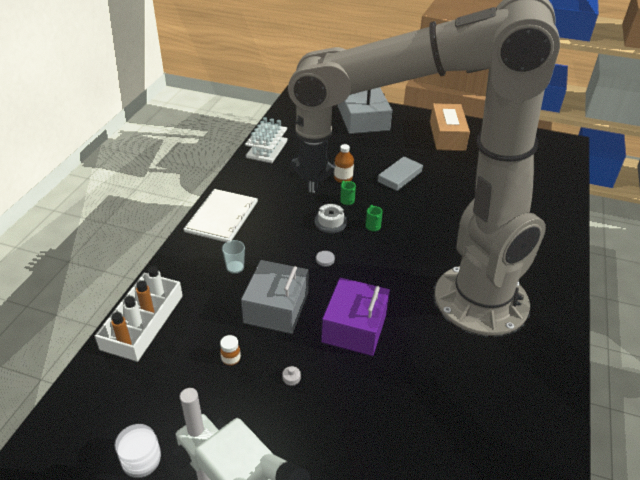

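```bash
python3 -c "
from rig import bot
print(bot.hand_in())"
```

```text
the job is handed in; nothing more can be done
None
```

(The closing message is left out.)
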